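Nudge the bar camera with its remote stick

TASK

The overhead bar camera has to swing a little: on the remote whose joystick has the red ball, tilt the stick well over (past half of its travel) towards the yellow arrow, hold it there for two full seconds, then let go so that it springs back upright. Tilt it in no other direction, and leave the blue-ball stick and the green glass tumbler alone.

Things in the scene. Friction and masses are not known exactly. Their poses are not given: they have to be found in the camera images.
- red_remote: camera remote stuck fast to the worktop, at any yaw: black square housing 130x130 mm, level top at 34 mm, red-ball joystick at its middle with a 68 mm steel disc round it (top at 38 mm). Origin: centre of the underside, z up. Its x axis points along the flat yellow arrow (24 mm long, on the top between stick and one edge, pointing outward); small white dots mark the other three directions.
- red_knob (a point): centre of the red ball (34 mm diameter, on a 10 mm stick); upright it is 117 mm above the worktop, over the remote's origin. The stick pivots 80 mm below it, any way, up to 24 degrees (ball then 33 mm to the side and 7 mm lower; half travel 16 mm). A spring stands it upright when let go: push at the ball about 1.2 N per 10 mm, 4 N at the stop.
- blue_knob (a point): centre of the ball of the other remote, alike in all but its blue ball (34 mm, 117 mm above the worktop when upright). Not to be tilted.
- tumbler: loose green glass tumbler, 84 mm wide, 106 mm high, standing empty on the worktop beyond the remotes; origin at the centre of its foot. Not to be moved.

How it is judged (in metres and radians):
On the way:
1. the red-ball stick is tilted past half of its travel towards the yellow arrow and held there (x of red_knob in the frame of red_remote above 0.016 m and y of red_knob in the frame of red_remote between -0.013 and 0.013 m), for 1.6 s.
At the end, for the whole second after the job is handed in: After the hold the red-ball stick has been let go and stands upright again (ball within 6 mm of the middle in both directions); the blue ball is within 12 mm and the tumbler within 20 mm of where it was, the tumbler upright (x of red_knob in the frame of red_remote between -0.006 and 0.006 m and y of red_knob in the frame of red_remote between -0.006 and 0.006 m and distance of blue_knob from where it was at the start of the episode below 0.012 m and distance of tumbler from where it was at the start of the episode below 0.02 m and angle between tumbler's own z axis and vertical below 0.15 rad); the robot touches nothing.
It fails at once if the red-ball stick is tilted clearly in a wrong direction (ball more than 20 mm backwards or sideways from the arrow's line) (x of red_knob in the frame of red_remote below -0.02 m or y of red_knob in the frame of red_remote above 0.02 m or y of red_knob in the frame of red_remote below -0.02 m).
It fails at once if the blue-ball stick is tilted (ball moved more than 12 mm) (distance of blue_knob from where it was at the start of the episode above 0.012 m).
It fails at once if the tumbler is moved more than 20 mm or tipped (distance of tumbler from where it was at the start of the episode above 0.02 m or angle between tumbler's own z axis and vertical above 0.15 rad).
It also fails if it takes over 32 s, if anything falls off the work surface, if the arm or the gripper's body presses on something with over 40 N, if the wrist force passes 120 N, or if a joint passes its speed limit or range.

ROBOT

A 6-joint arm with a two-finger parallel gripper is mounted at the origin on a cart in front of the work surface, level with it; the furniture and walls round the work are solid. World frame = base frame: x ahead of the robot, y to its left, z up, the work surface at z = 0. Lengths are in mm, angles in rad, forces in N, time in s.
With the tool pointing down it reaches from about 300 to 775 mm from the base axis. Payload 14.6 kg.
Tool frame: the origin (TCP) lies midway between the tips of the shut fingers; the grasp point (between the pads) lies 19 mm behind it; z points along the fingers, y is the line along which they close (so a half turn about z gives the same grasp; the last joint's range is limited). The gripper opens to 85 mm and grips with 20 to 120 N. Pads are 22 mm wide; open, the fingers measure 114 mm over their backs; the gripper's body (76 mm by 85 mm) begins 54 mm behind the grasp point. The pads swing forward as they close: fully open they stand 13 mm farther back than shut.
Start: joints at [-1.383, 0.3, 1.521, -0, 1.321, -0.067], TCP at [138.622, -532.234, 231.281] pointing down, gripper open.
Joint ranges: [-3.03, 3.03], [-0.79, 2.21], [0.23, 2.52], [-1.04, 4.18], [0, 3.07], [-2.55, 2.55]. Speed limits (rad/s): [2.22, 2.22, 2.57, 3.14, 3.14, 3.14].

INTERFACE

Orientations are given as a rotation vector (axis times angle).
In Python, from workcell import r gives the robot as it stands.
- The arm moves only by the tool drive_tool, never from a script. Its argument "targets" is a list of rows, each a list of 7 numbers: the shift along the world's x, y, z in m, then the turn, a rotation vector about the world's x, y, z in rad, then the opening, from 0 (shut) to 1 (fully open). In form: [[tx, ty, tz, ax, ay, az, grip], ...]. A call has 1 to 20 rows; each row is the pose to reach, as a shift and turn from the pose commanded when the call began; what a row does not reach only later rows make up. A row lasts 1/10 s, in which the tool goes at most 50 mm and 8.59 degrees, less where a joint would pass 70% of its speed; a pose out of reach is approached as far as the arm can. A call with a gripper value outside its range is refused whole. The fingers move at their own pace and stop on an object; "grip_force" is the grip in N (left out, the last holds). Time passes only in rows, so rows that repeat a pose let the fingers close. It gives the time, the measured TCP pose, the force, the opening and the grip force at its end, in the units of the state.
- r.get_obs(): the state, without advancing time (a new reading comes with each control period).
- r.get_image(name): name is "side" or "top"; returns a dict with "color" (420x560x3 uint8, blue, green, red), "camera_matrix" (3x3 intrinsics, pixels), "extrinsics" (4x4, takes a point from camera to world coordinates). Camera axes: x right, y up, looking along -z (the intrinsics and any distortion apply to the point x, -y, -z); pixel columns grow to the right and rows downward; lengths in mm; the calibration is good to about 2 mm. A picture is of the moment at which its call begins. There is no depth.
- r.close_job(): hands the job in; it is judged then, once.
The state is a dict: "time_s": time; "joint_pos": joint angles; "qvel": joint speeds; "effort": joint torques, N m; "eef_pos": TCP position; "tcp_rot": TCP orientation; "force": force on the tool from outside, world axes, zero at the start; "ft_torque": the same for the moment, N m; "grip_width": finger opening in mm; "grasp_force": force on a finger pad.
Only numpy, scipy, OpenCV 4.12 (cv2) and the standard library are available. Lean on these libraries where they do the work, as an engineer would, in place of code of your own. Each camera call takes 0.05 s, during which the arm holds its last target. There are 200 camera calls.

## Working session

There is one attempt and no reset: what is moved stays moved. The work goes in short steps, Python scripts to look and compute and a tool call to move; the robot and the scene stay as the last step left them, time stands still between calls to the robot, and variables do not carry over. Pictures are saved under pics/ and viewed, at most 10 in all, crops included, and the job is handed in when it is done.

Besides the shell and the picture viewer there is one more tool, called after "Request:" as name(argument=value, ...), one argument or row to a line, values as JSON. drive_tool: Moves the arm, as the interface text tells. Its arguments: {"type":"object","properties":{"targets":{"type":"array","items":{"type":"array","items":{"type":"number"}}},"grip_force":{"type":"number"}},"required":["targets"]}

```bash
mkdir -p pics
python3 - <<'E'
from workcell import r
import cv2,pickle
d={}
for n in("top","side"):
    d[n]=r.get_image(n); cv2.imwrite(f"pics/{n}0.png",d[n]["color"])
    print(n,d[n].keys(),d[n]["camera_matrix"],d[n]["extrinsics"])
pickle.dump(d,open("d.pkl","wb"))
o=r.get_obs();print(o["time_s"],o["eef_pos"],o["tcp_rot"],o["grip_width"],o["force"])
E
```

```text
top dict_keys(['color', 'camera_matrix', 'extrinsics']) [[448.17494401   0.         273.96307947]
 [  0.         448.17494401 206.5560976 ]
 [  0.           0.           1.        ]] [[ 2.12634053e-02  9.84741572e-01 -1.72719148e-01  3.73090585e+02]
 [-9.99026063e-01  2.76088125e-02  3.44191674e-02 -3.70065041e+01]
 [ 3.86625556e-02  1.71819062e-01  9.84369553e-01  1.04055585e+03]
 [ 0.00000000e+00  0.00000000e+00  0.00000000e+00  1.00000000e+00]]
side dict_keys(['color', 'camera_matrix', 'extrinsics']) [[526.27602719   0.         280.30358194]
 [  0.         526.27602719 204.23499754]
 [  0.           0.           1.        ]] [[-8.32174139e-01  3.87172428e-01 -3.96968151e-01  1.51553610e+02]
 [-5.54192064e-01 -5.56296836e-01  6.19197049e-01  5.50817166e+02]
 [ 1.89038982e-02  7.35276371e-01  6.77503728e-01  7.52111193e+02]
 [ 0.00000000e+00  0.00000000e+00  0.00000000e+00  1.00000000e+00]]
0.1 [ 138.5853874  -532.02520978  230.79217872] [-3.11509653e+00 -3.99008981e-01  1.54400695e-04] 85.45970883281217 [-0.16271783 -0.1756386  -1.32223374]
```

View pics/top0.png

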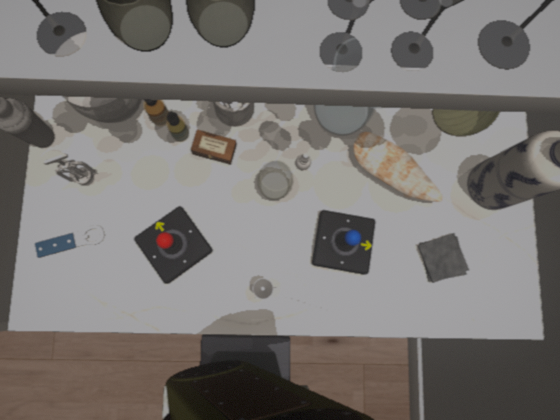

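View pics/side0.png

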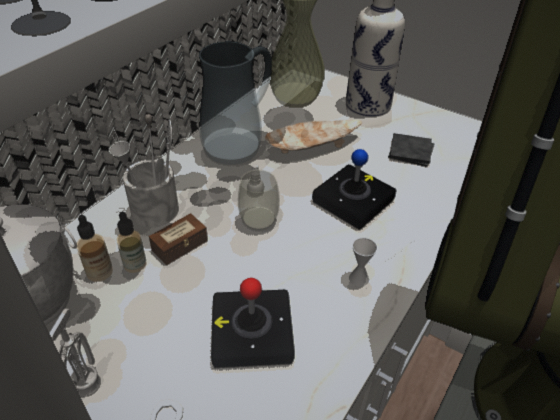

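The top view shows the red remote around (173,244), with the ball at (165,240) and the arrow at about (159,226). In the side view the ball is at (251,289) and the arrow at (221,322). I'll enlarge both.

Run:
```python
import cv2,pickle,numpy as np
d=pickle.load(open("d.pkl","rb"))
a=cv2.resize(d["top"]["color"][195:295,123:223],None,fx=4,fy=4,interpolation=cv2.INTER_CUBIC)
b=cv2.resize(d["side"]["color"][270:370,202:302],None,fx=4,fy=4,interpolation=cv2.INTER_CUBIC)
cv2.imwrite("pics/c0.png",np.hstack([a,b]))
for n in d:
    c=d[n]["color"].astype(int);B,G,R=c[...,0],c[...,1],c[...,2]
    for k,m in(("red",(R>110)&(G<60)&(B<60)),("yel",(R>110)&(G>100)&(B<60))):
        N,l,s,ce=cv2.connectedComponentsWithStats(m.astype(np.uint8))
        print(n,k,[(s[i].tolist(),ce[i].round(1).tolist()) for i in range(1,N) if s[i,4]>15])
```

```text
top red [([157, 233, 15, 15, 189], [164.0, 239.9])]
top yel [([155, 222, 9, 9, 49], [159.2, 225.4]), ([361, 241, 10, 9, 47], [366.4, 244.9])]
side red [([240, 278, 21, 17, 266], [250.5, 286.2])]
side yel [([365, 175, 8, 6, 32], [368.3, 177.3]), ([215, 317, 14, 11, 74], [220.3, 321.7])]
```

View pics/c0.png

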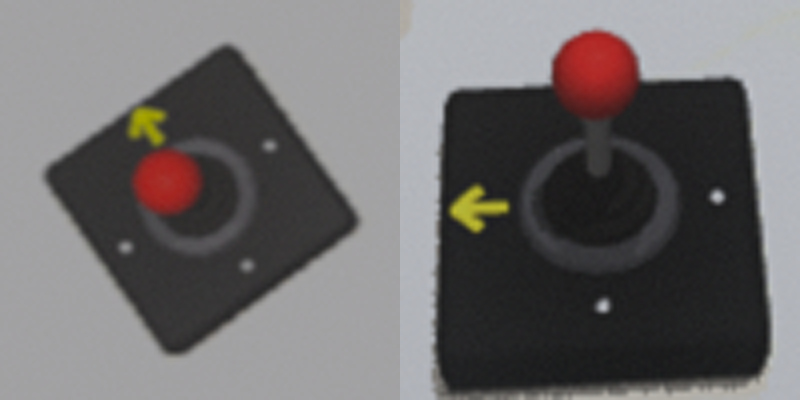

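```bash
cat > h.py <<'E'
import numpy as np,pickle
d=pickle.load(open("d.pkl","rb"))
def plane(n,uv,z):
    K,T=d[n]["camera_matrix"],d[n]["extrinsics"]
    v=np.linalg.solve(K,[*uv,1]);v=T[:3,:3]@[v[0],-v[1],-v[2]];p=T[:3,3]
    return (p+v*(z-p[2])/v[2])[:2].round(1)
E
python3 - <<'E'
from h import *
t=lambda u,v:((u+.5)/4-.5+123,(v+.5)/4-.5+195)
s=lambda u,v:((u+.5)/4-.5+202,(v+.5)/4-.5+270)
print("top back R,L,opp", [plane("top",t(*p),34) for p in((270,146),(247,265),(125,247))],"arrow",plane("top",(159.2,225.4),34),"disc",plane("top",t(198,197),38),"ball",plane("top",t(167,182),117))
print("corners",[plane("top",t(*p),34) for p in((230,45),(358,222),(175,353),(45,175))])
print("side",[plane("side",s(*p),34) for p in((317,196),(202,305))],"arrow",plane("side",(220.3,321.7),34),"disc",plane("side",s(200,204),38),"ball",plane("side",s(196,75),117))
print("blue",plane("top",(353,238),117),"tumbler",plane("top",(275,183),106),plane("side",(259,225),0))
E
```

```text
top back R,L,opp [array([488.5, 114.8]), array([421.9, 123.9]), array([430.2, 191.5])] arrow [499.6 184.3] disc [458.6 152.4] ball [459.1 153.6]
corners [array([545.3, 140.3]), array([447.2,  63.7]), array([373. , 160.5]), array([469.1, 238.3])]
side [array([419.1, 122.9]), array([428. , 190.4])] arrow [496.6 183.3] disc [454.4 155.2] ball [456.3 152.7]
blue [ 473.3 -235.4] tumbler [588.2 -70.8] [593.3 -60.4]
```

Request:
drive_tool(
  targets=[
    [0.08,0.17,0,0,0,0.49,1],
    [0.08,0.17,0,0,0,0.49,1],
    [0.08,0.17,0,0,0,0.49,1],
    [0.16,0.34,0,0,0,0.98,1],
    [0.16,0.34,0,0,0,0.98,1],
    [0.16,0.34,0,0,0,0.98,1],
    [0.16,0.34,0,0,0,0.98,1],
    [0.24,0.51,0,0,0,1.47,1],
    [0.24,0.51,0,0,0,1.47,1],
    [0.24,0.51,0,0,0,1.47,1],
    [0.24,0.51,0,0,0,1.47,1],
    [0.32,0.685,0,0,0,1.97,1],
    [0.32,0.685,0,0,0,1.97,1],
    [0.32,0.685,0,0,0,1.97,1],
    [0.32,0.685,0,0,0,1.97,1],
    [0.32,0.685,0,0,0,1.97,1],
    [0.32,0.685,0,0,0,1.97,1],
    [0.32,0.685,0,0,0,1.97,1],
    [0.32,0.685,0,0,0,1.97,1],
    [0.32,0.685,0,0,0,1.97,1],
  ],
)

```text
time_s: 2.1
eef_pos: [458.5, 151.8, 231.6]
tcp_rot: [1.392, 2.816, 0.0]
force: [0.4, -0.1, -0.6]
grip_width: 85.1
grasp_force: 0.0
```

Run:
```python
from workcell import r
import cv2,numpy as np
from scipy.spatial.transform import Rotation as R
o=r.get_obs();print(o["time_s"],o["eef_pos"],o["grip_width"],o["force"],o["joint_pos"])
M=R.from_rotvec(o["tcp_rot"]).as_matrix();print(M.round(3),np.degrees(np.arctan2(M[1,1],M[0,1])))
cv2.imwrite("pics/s1.png",r.get_image("side")["color"])
```

```text
2.1 [458.54327539 151.79057286 231.57218322] 85.06269438659388 [ 0.3874943  -0.12707442 -0.59660789] [ 2.43860489e-01  1.49652554e-01  1.70427442e+00 -6.82041475e-05
  1.28716190e+00 -4.08431597e-01]
[[-0.607  0.795  0.001]
 [ 0.795  0.607  0.   ]
 [-0.     0.    -1.   ]] 37.374679431807806
```

View pics/s1.png

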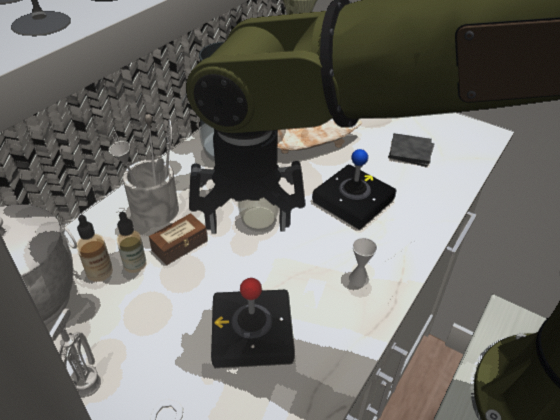

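The gripper is above the ball, with its fingers (210,225) and (284,228) along the arrow line. The ball (251,289) is upright. Lowering it around the ball now.

Request:
drive_tool(
  targets=[
    [0,0.001,-0.03,0,0,0,1],
    [0,0.001,-0.06,0,0,0,1],
    [0,0.001,-0.08,0,0,0,1],
    [0,0.001,-0.1,0,0,0,1],
    [0,0.001,-0.12,0,0,0,1],
    [0,0.001,-0.143,0,0,0,1],
    [0,0.001,-0.143,0,0,0,1],
    [0,0.001,-0.143,0,0,0,1],
  ],
)

```text
time_s: 2.95
eef_pos: [458.8, 153.5, 88.9]
tcp_rot: [-1.391, -2.817, 0.0]
force: [-0.6, 0.7, 0.1]
grip_width: 85.2
grasp_force: 0.0
```

Run:
```python
from workcell import r
import cv2,numpy as np
a=r.get_image("side")["color"][180:380,150:350]; o=r.get_obs();print(o["time_s"],o["eef_pos"],o["force"])
cv2.imwrite("pics/s2.png",cv2.resize(a,None,fx=3,fy=3))
```

```text
3.0 [459.12956623 153.66665792  89.41924696] [-0.84600137  0.1833934  -0.63962766]
```

View pics/s2.png

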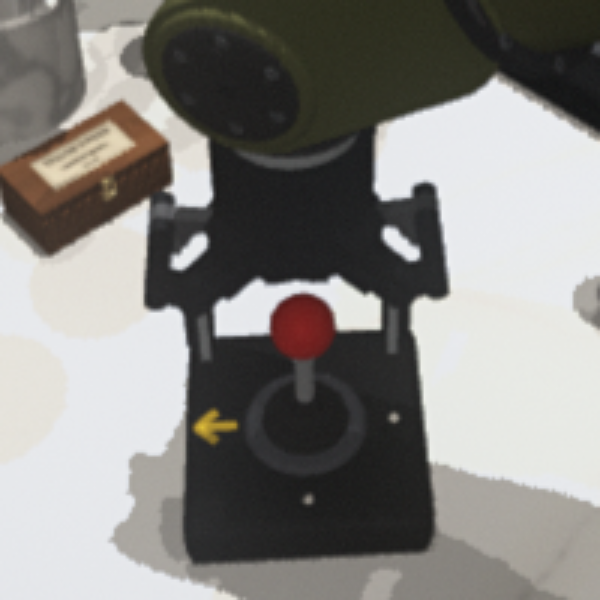

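The ball at (302,326) sits between the pads at (205,335) and (393,330). Next I push 50 mm along the arrow.

Request:
drive_tool(
  targets=[
    [0.004,0.003,0,0,0,0,1],
    [0.008,0.006,0,0,0,0,1],
    [0.012,0.009,0,0,0,0,1],
    [0.016,0.012,0,0,0,0,1],
    [0.019,0.0145,0,0,0,0,1],
    [0.021,0.016,0,0,0,0,1],
    [0.023,0.0175,0,0,0,0,1],
    [0.025,0.019,0,0,0,0,1],
    [0.028,0.0215,0,0,0,0,1],
    [0.031,0.024,0,0,0,0,1],
    [0.034,0.026,0,0,0,0,1],
    [0.037,0.0285,0,0,0,0,1],
    [0.04,0.0305,0,0,0,0,1],
    [0.04,0.0305,0,0,0,0,1],
    [0.04,0.0305,0,0,0,0,1],
  ],
)

```text
time_s: 4.5
eef_pos: [498.4, 184.2, 88.0]
tcp_rot: [-1.39, -2.817, 0.001]
force: [-2.7, -2.1, -2.3]
grip_width: 85.2
grasp_force: 1.8
```

Run:
```python
from workcell import r
import cv2,numpy as np
from h import plane
for n in("side","top"):
    c=r.get_image(n)["color"]
    if n=="side": cv2.imwrite("pics/s3.png",cv2.resize(c[180:380,150:350],None,fx=3,fy=3))
    m=((c[...,2]>70)&(c[...,1]<50)&(c[...,0]<50)).astype(np.uint8)
    N,l,s,ce=cv2.connectedComponentsWithStats(m)
    for i in range(1,N):
        if s[i,4]>60:
            p=plane(n,ce[i],113.5)-[458,153.2]; print(n,s[i],ce[i],p@[.793,.609],p@[-.609,.793])
o=r.get_obs();print(o["time_s"],o["eef_pos"],o["force"],o["grip_width"])
```

```text
side [223 280  21  23 356] [233.37921348 291.24719101] 24.621300000000023 2.0191000000000114
4.6 [498.39436656 184.13968141  88.04321525] [-2.98746996 -2.43709803 -2.30768677] 85.2474296022253
```

View pics/s3.png

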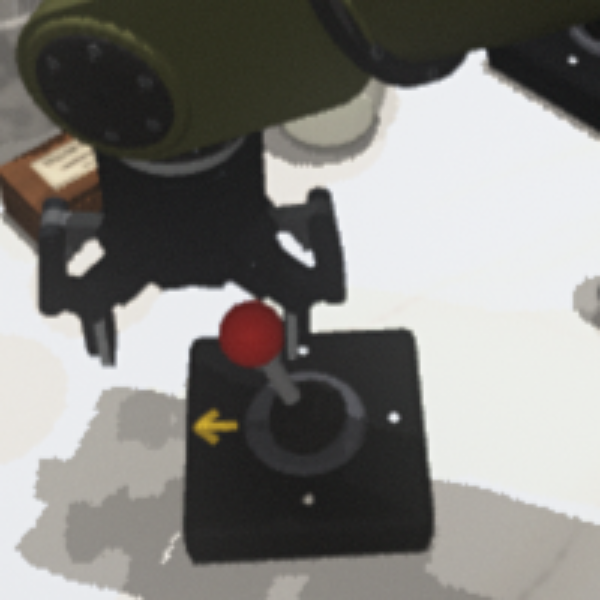

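The ball, now at (252,334), is tilted about 24.6 mm along the arrow and 2 mm sideways, resting on the pad at (297,332). Force is about 3 N, as expected. Holding for 2 s and a bit more, then releasing slowly.

Request:
drive_tool(
  targets=[
    [0,0,0,0,0,0,1],
    [0,0,0,0,0,0,1],
    [0,0,0,0,0,0,1],
    [0,0,0,0,0,0,1],
    [0,0,0,0,0,0,1],
    [0,0,0,0,0,0,1],
    [0,0,0,0,0,0,1],
    [0,0,0,0,0,0,1],
    [0,0,0,0,0,0,1],
    [0,0,0,0,0,0,1],
    [0,0,0,0,0,0,1],
    [0,0,0,0,0,0,1],
    [0,0,0,0,0,0,1],
    [0,0,0,0,0,0,1],
    [0,0,0,0,0,0,1],
    [0,0,0,0,0,0,1],
    [0,0,0,0,0,0,1],
    [0,0,0,0,0,0,1],
    [0,0,0,0,0,0,1],
    [0,0,0,0,0,0,1],
  ],
)

```text
time_s: 6.6
eef_pos: [498.6, 184.3, 88.3]
tcp_rot: [1.39, 2.817, 0.0]
force: [-2.8, -1.7, -3.0]
grip_width: 85.1
grasp_force: 1.8
```

Request:
drive_tool(
  targets=[
    [0,0,0,0,0,0,1],
    [0,0,0,0,0,0,1],
    [-0.003,-0.0025,0,0,0,0,1],
    [-0.006,-0.0045,0,0,0,0,1],
    [-0.009,-0.007,0,0,0,0,1],
    [-0.012,-0.009,0,0,0,0,1],
    [-0.015,-0.0115,0,0,0,0,1],
    [-0.018,-0.0135,0,0,0,0,1],
    [-0.021,-0.016,0,0,0,0,1],
    [-0.025,-0.019,0,0,0,0,1],
    [-0.03,-0.023,0,0,0,0,1],
    [-0.035,-0.027,0,0,0,0,1],
    [-0.04,-0.0305,0,0,0,0,1],
    [-0.04,-0.0305,0,0,0,0,1],
    [-0.04,-0.0305,0,0,0,0,1],
    [-0.04,-0.0305,0.03,0,0,0,1],
    [-0.04,-0.0305,0.07,0,0,0,1],
    [-0.04,-0.0305,0.11,0,0,0,1],
    [-0.04,-0.0305,0.14,0,0,0,1],
    [-0.04,-0.0305,0.14,0,0,0,1],
  ],
)

```text
time_s: 8.6
eef_pos: [460.1, 154.2, 232.4]
tcp_rot: [1.388, 2.813, 0.007]
force: [0.3, -0.2, 0.2]
grip_width: 85.5
grasp_force: 0.0
```

Run:
```python
from workcell import r
import cv2,numpy as np
from h import plane
c=r.get_image("side")["color"]
cv2.imwrite("pics/s4.png",c)
m=((c[...,2]>70)&(c[...,1]<50)&(c[...,0]<50)).astype(np.uint8)
N,l,s,ce=cv2.connectedComponentsWithStats(m)
for i in range(1,N):
    if s[i,4]>60:
        p=plane("side",ce[i],117)-[458,153.2]; print(s[i],ce[i],p@[.793,.609],p@[-.609,.793])
o=r.get_obs();print(o["time_s"],o["eef_pos"],o["force"])
```

```text
[240 279  21  21 348] [250.31609195 288.98563218] -1.1596999999999897 1.7731000000000134
8.65 [459.31188058 154.01762756 229.8068435 ] [-0.61731824  0.75440627 -1.41952295]
```

View pics/s4.png

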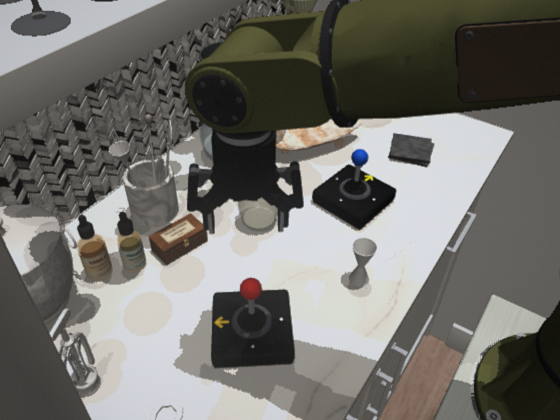

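The red ball is upright again at (251,289), the blue ball (360,157) and tumbler foot (259,217) are unmoved, and the gripper is clear. Handing in.

```bash
python3 -c "
from workcell import r
print(r.close_job())"
```

```text
the job is handed in; nothing more can be done
None
```

I tilted the red-ball stick about 25 mm towards the yellow arrow (about 2 mm off its line), held it for over 2 s and let it spring back upright. The blue-ball stick and tumbler look unmoved in the final picture, and the job is handed in, though no verdict came back.

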